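Centre-punch a flange, index it to the third stop and hold it

ROBOT

A 6-joint arm with a two-finger parallel gripper is mounted at the origin on the work surface. World frame = base frame: x ahead of the robot, y to its left, z up, the work surface at z = 0. Lengths are in m, angles in rad, forces in N, time in s.
With the tool pointing down it reaches from about 0.3 to 0.775 m from the base axis. Payload 14.6 kg.
Tool frame: the origin (TCP) lies at the very end of the fingers, on their centre line; the grasp point (between the pads) lies 19 mm behind it; z points along the fingers, y is the line along which they close (so a half turn about z gives the same grasp; the last joint's range is limited). The gripper opens to 94 mm and grips with 3 to 60 N. Pads are 16 mm wide; open, the fingers measure 119 mm over their backs; the gripper's body (75 mm by 177 mm) begins 78 mm behind the grasp point.
Start: joints at [1.069, 0.3, 1.521, -0, 1.321, -0.067], TCP at [0.232, 0.499, 0.205] pointing down, gripper open.
Joint ranges: [-3.03, 3.03], [-0.79, 2.21], [0.23, 2.52], [-1.04, 4.18], [0, 3.07], [-2.55, 2.55]. Speed limits (rad/s): [2.22, 2.22, 2.57, 3.14, 3.14, 3.14].

INTERFACE

Orientations are given as [roll, pitch, yaw] about the fixed x, y, z axes, in that order (R = Rz(yaw) Ry(pitch) Rx(roll)).
In Python, from station import ctrl gives the robot as it stands.
- The arm moves only by the tool move_arm, never from a script. Its argument "increments" is a list of rows, each a list of 7 numbers: the opening, from 0 (shut) to 1 (fully open), then the shift along the tool's x, y, z in units of 50 mm (1.0 is 50 mm), then the turn, a rotation vector about the tool's x, y, z in rad. In form: [[claw, tx, ty, tz, rx, ry, rz], ...]. A call has 1 to 20 rows; each row shifts and turns the commanded pose from where the row before left it, along the tool's axes as they then stand; what a row does not reach is not made up. A row lasts 1/10 s, in which the tool goes at most 50 mm and 8.59 degrees, less where a joint would pass 70% of its speed; a pose out of reach is approached as far as the arm can. A call is refused whole if a number of a shift passes 1 or a number of a turn 0.15, either way. A call with a gripper value outside its range is refused whole. The fingers move at their own pace and stop on an object; "force" is the grip in N (left out, the last holds). Time passes only in rows, so rows that do not move let the fingers close. It gives the time, the measured TCP pose, the force, the opening and the grip force at its end, in the units of the state.
- ctrl.get_obs(): the state, without advancing time (a new reading comes with each control period).
- ctrl.camera(name): name is "scene" or "top" or "wrist"; returns a dict with "color" (400x640x3 uint8, blue, green, red), "K" (3x3 intrinsics, pixels), "pose" (4x4, takes a point from camera to world coordinates); the wrist camera has in their place "tool_from_camera" (4x4, takes a point from camera to tool coordinates, whose origin is the TCP and whose axes are the flange's). Camera axes: x right, y down, z forward; pixel columns grow to the right and rows downward; lengths in m; the calibration is good to about 2 mm. A picture is of the moment at which its call begins: read the wrist's pose just before it. There is no depth.
- ctrl.hand_in(): hands the job in; it is judged then, once.
Trained networks look in a picture, given as the dict that the camera call returned (one of the last four; its "shot" number tells which), for a name from the list of things; names that differ only in an ending like _2 or _b are one class to them, and where a whole thing is asked for, a point or a joint stands for the part that bears it (a point fixed in the world has none). Each returns a list of dicts, best first, with "conf" (0 to 1); they miss things now and then, are a little off and sometimes report something else, mostly with a low value. They report only what shows in the picture. A call takes as long as a camera call.
- ctrl.cut_out(name, picture): "mask" (400x640 bool, what is visible of it) and "centre" ([row, column] in pixels, amid what is visible of it).
The state is a dict: "time_s": time; "qpos": joint angles; "joint_vel": joint speeds; "tau": joint torques, N m; "ee_pos": TCP position; "eef_rot": TCP orientation; "force": force on the tool from outside, world axes, zero at the start; "moment": the same for the moment, N m; "grip_width": finger opening in m; "grip_force": force on a finger pad.
Only numpy, scipy, OpenCV 4.12 (cv2) and the standard library are available. Lean on these libraries where they do the work, as an engineer would, in place of code of your own. Each camera call takes 0.05 s, during which the arm holds its last target. There are 200 camera calls.

TASK

Mark out the steel flange on the dividing fixture: pull the sprung punch lever by its upright handle all the way to its end stop, then ease it back slowly, over about two seconds, until it is fully home, leaving the index knob alone meanwhile. Then grip the index knob and turn it clockwise (seen from above) by three clicks, to the third stop and not past it, and finish while still gripping it there: the knob is sprung and runs back if let go, so the program ends holding it. Leave the two V-blocks and the hammer alone.

Things in the scene. Friction and masses are not known exactly. Their poses are not given: they have to be found in the camera images.
- fixture: Fixed marking fixture: dark steel base 270 x 300 x 16 mm, origin on the table, z up. In its frame (mm): base centre (20, -85), knob axis (0, -120), lever pivot (0, 45), pawl housing 60 high at x 107 to 165, y -120, punch guide 45 x 34, 84 high, at (0, 0). The side towards -x is nearer the robot at yaw 0. The punch follows the lever by itself.
- knob_grip (a point): On the knob's upright axis, 116 mm up; x, y axes turn with the knob. Round black knob, diameter 44 mm, 100 to 128 mm above the table; grip across it from above at any yaw. Below: neck diameter 28, boss diameter 92 (top 80 mm up), flange diameter 150 (top 71 up), scalloped plate diameter 176; all turn with it. A white line on the knob and a brass block on the flange point along its +x.
- index_knob: The same knob as a body; the origin is on its axis at its underside, 100 mm above the table.
- index_plate (a joint): Turn of the knob, flange and plate, rad, growing clockwise from above. Starts at 0 (end stop). Clicks at 0.419, 0.838, 1.257 (third stop, 72 degrees), further up to 2.1. A return spring of 0.20 N m (0.23 at the third stop) beats the clicks: let go, it runs home. Each click adds 0.12 N m on leaving a stop and helps as much into the next. On a stop: within 0.10 rad.
- lever_grip (a point): On the axis of the lever's upright handle, 140 mm above the table, where to grip it. The handle is a black round grip, 22 mm in diameter, from 84 to 164 mm above the table, on the outer end of a flat steel lever arm (72 to 84 mm above the table), 140 mm from the lever's pivot.
- lever_pivot (a point): On the lever's upright pivot axis, 72 mm above the table; axes as the fixture's. At home the arm points from here along the fixture's +y, leaning 0.3 rad towards +x; pulling turns it counterclockwise seen from above, so the handle sweeps mainly to the fixture's -x on a circle of 140 mm radius.
- punch_lever (a joint): Turn of the lever, rad: 0 at home (start), 0.6 at its hard end stop, growing as it is pulled. A spring drives it home with 4.5 N at the handle at home, 9 N at the end stop; let go, it slams back. Fully pulled is above 0.54, fully home below 0.04; its speed back must stay under 1.2 rad/s.
- vblock_a: Bystander: loose steel V-block, 50 x 50 x 50 mm, beyond the fixture as seen from the robot; origin at the centre of its underside. To be left where it is.
- vblock_b: Bystander: a second V-block alike, on the table near the lever. To be left where it is.
- hammer: Bystander: hammer, lying on the table beside the knob end of the fixture. To be left where it is.

How it is judged:
On the way, in this order (a step that is already met when the one before it is completed fails the run):
1. the punch lever is pulled to its end stop, the knob still at stop zero (value of joint punch_lever above 0.54 rad and value of joint index_plate below 0.1 rad), for 0.1 s.
2. the punch lever is fully home again, the knob still at stop zero (value of joint punch_lever below 0.04 rad and value of joint index_plate below 0.1 rad), for 0.2 s.
3. the index knob is held at the third stop (value of joint index_plate between 1.157 and 1.357 rad and contact force between the fingers and index_knob above 2 N), for 0.3 s.
At the end, for the whole second after the job is handed in: The knob is on the third stop (1.257 rad, within 0.10), at rest, gripped by the fingers with more than 2 N, and the punch lever is home (below 0.04 rad) (all of step 3 and velocity of joint index_plate between -0.1 and 0.1 rad/s and value of joint punch_lever below 0.04 rad); the arm keeps its last pose, push and grip.
It fails at once if the lever flies back instead of being eased (velocity of joint punch_lever below -1.2 rad/s and value of joint punch_lever above 0.08 rad).
It fails at once if the knob is turned past the third stop (value of joint index_plate above 1.45 rad).
It fails at once if a V-block or the hammer is disturbed (distance of any of vblock_a, vblock_b, hammer from where it was at the start of the episode above 0.02 m).
It also fails if it takes over 58 s, if anything falls off the work surface, if the arm or the gripper's body presses on something with over 40 N, if the wrist force passes 120 N, or if a joint passes its speed limit or range.

## Working session

There is one attempt and no reset: what is moved stays moved. The work goes in short steps, Python scripts to look and compute and a tool call to move; the robot and the scene stay as the last step left them, time stands still between calls to the robot, and variables do not carry over. Pictures are saved under pics/ and viewed, at most 10 in all, crops included, and the job is handed in when it is done.

Besides the shell and the picture viewer there is one more tool, called after "Call:" by a JSON object that holds its "op" and its "data". move_arm: Moves the arm, as the interface text tells. Its arguments: {"type":"object","properties":{"increments":{"type":"array","items":{"type":"array","items":{"type":"number"}}},"force":{"type":"number"}},"required":["increments"]}

```bash
mkdir -p pics; cat > h.py <<'E'
import numpy as np, cv2
from station import ctrl
def tri(obs):
    # obs: list of (P uv, K, T) -> least squares point
    A=np.zeros((3,3));b=np.zeros(3)
    for (u,v),K,T in obs:
        d=T[:3,:3]@np.linalg.inv(K)@[u,v,1];d/=np.linalg.norm(d)
        M=np.eye(3)-np.outer(d,d);A+=M;b+=M@T[:3,3]
    return np.linalg.solve(A,b)
def atz(uv,K,T,z):
    d=T[:3,:3]@np.linalg.inv(K)@[uv[0],uv[1],1];c=T[:3,3]
    return c+d*(z-c[2])/d[2]
def proj(p,K,T):
    q=K@(T[:3,:3].T@(np.asarray(p)-T[:3,3]));return q[:2]/q[2]
E
python3 - <<'E'
from h import *
for n in("scene","top"):
    c=ctrl.camera(n);K,T=np.array(c["K"]),np.array(c["pose"])
    cv2.imwrite(f"pics/{n}.png",c["color"]);np.savez(n,K=K,T=T)
    print(n,T[:3,3].round(3))
    for nm in("index_knob","lever_grip","hammer","vblock_a","fixture"):
        for r in ctrl.cut_out(nm,c)[:2]:
            print(nm,round(r["conf"],2),np.round(r["centre"]),r["mask"].sum(),atz(r["centre"][::-1],K,T,.116).round(3))
print(ctrl.get_obs())
E
```

```text
scene [0.967 0.58  0.645]
index_knob 0.74 [183. 366.] 413 [ 0.502 -0.038  0.116]
lever_grip 0.63 [272. 423.] 1475 [0.566 0.222 0.116]
hammer 0.73 [205. 364.] 3507 [0.549 0.025 0.116]
hammer 0.56 [183. 310.] 1142 [ 0.608 -0.094  0.116]
vblock_a 0.56 [272. 302.] 1062 [0.74  0.127 0.116]
fixture 0.85 [242. 368.] 13562 [0.603 0.116 0.116]
fixture 0.46 [274. 425.] 1371 [0.564 0.227 0.116]
top [ 0.562 -0.014  0.991]
index_knob 0.87 [243. 322.] 321 [ 0.504 -0.04   0.116]
lever_grip 0.77 [226. 224.] 809 [0.548 0.182 0.116]
hammer 0.93 [229. 394.] 1288 [ 0.533 -0.205  0.116]
vblock_a 0.72 [189. 223.] 457 [0.631 0.186 0.116]
vblock_a 0.64 [165. 284.] 460 [0.684 0.045 0.116]
fixture 0.58 [231. 305.] 13453 [ 0.533 -0.     0.116]
{'time_s': 0.6, 'qpos': array([ 1.06937659e+00,  2.99899423e-01,  1.52099761e+00,  5.39582875e-06,
        1.32073497e+00, -6.66054268e-02]), 'joint_vel': array([-0.00020065, -0.00348534, -0.00010292,  0.00094509,  0.00181311,
        0.00043782]), 'tau': array([ 3.67295897e-04, -5.31484437e+01, -3.52829075e+01,  7.08096754e-02,
        2.14316498e-02, -6.09288918e-05]), 'ee_pos': array([0.23167845, 0.49880373, 0.20544691]), 'eef_rot': array([-3.14155374e+00, -7.83556216e-06,  2.70677701e+00]), 'force': array([0.31415264, 0.07744393, 0.13813083]), 'moment': array([ 0.06301262, -0.02061545,  0.02976132]), 'grip_force': 0.0, 'grip_width': 0.09400739447148455}
```

View pics/scene.png

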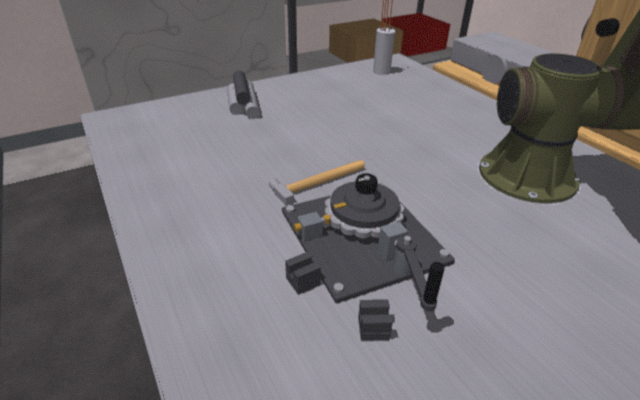

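View pics/top.png

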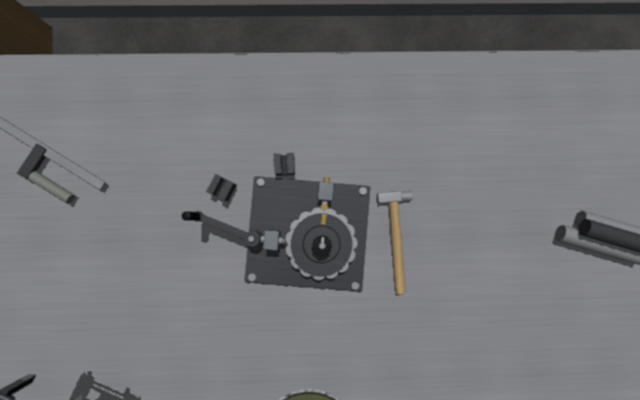

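The scene view shows the knob at about (366,183) and the lever handle at (434,285). In the top view they are at (322,243) and (191,216), with V-block b at (222,190). The base corners show at (260,182), (363,190), (252,277) and (355,286). I'll enlarge the handle and the knob.

```bash
python3 - <<'E'
from h import *
t=cv2.imread("pics/top.png");s=cv2.imread("pics/scene.png")
up=lambda im:cv2.resize(im,(400,300),interpolation=cv2.INTER_CUBIC)
a=up(t[180:255,170:270]);b=up(s[240:315,380:480]);c=up(t[205:280,280:380]);d=up(s[160:235,320:420])
cv2.imwrite("pics/z.png",np.vstack([np.hstack([a,b]),np.hstack([c,d])]))
f=np.load("top.npz");K,T=f["K"],f["T"]
P=[atz(p,K,T,.016) for p in((260,182),(363,190),(252,277),(355,286))]
print(np.round(P,3))
E
```

```text
[[ 0.656  0.114  0.016]
 [ 0.632 -0.149  0.016]
 [ 0.416  0.136  0.016]
 [ 0.389 -0.123  0.016]]
```

View pics/z.png

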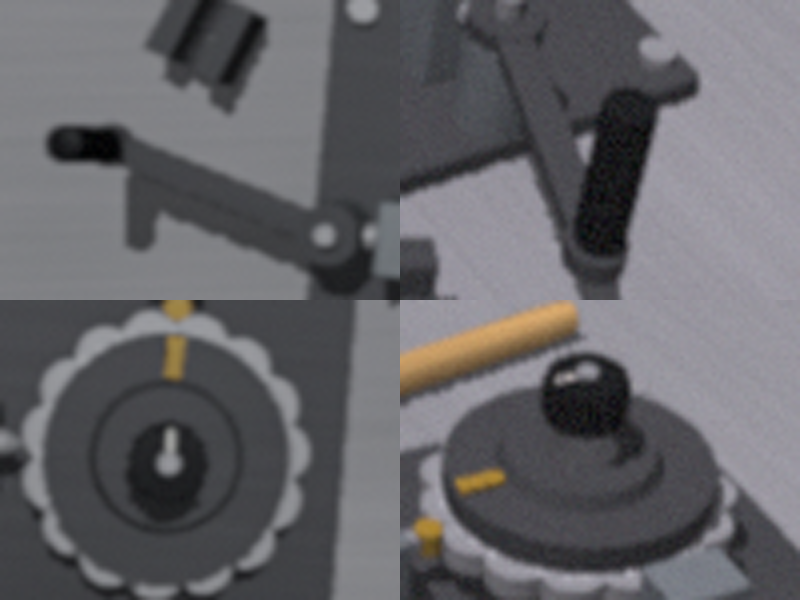

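The enlargements (4x) give these points:
- **Handle top:** (187,215.8) in the top view, (437.5,265) in the scene view.
- **Handle foot:** (199,215) in the top view, (430,301) in the scene view.
- **Pivot bolt:** (251,239) in the top view, (407,241) in the scene view.
- **Knob top dot:** (322.2,245.8) in the top view, (367,178) in the scene view.

```bash
python3 - <<'E'
from h import *
t=np.load("top.npz");s=np.load("scene.npz")
for n,a,b in(("htop",(187,215.8),(437.5,266.5)),("hfoot",(199,215),(430,301)),("piv",(251,239),(407,241)),("knobtop",(322.2,245.5),(367,178.5))):
    p=tri([(a,t["K"],t["T"]),(b,s["K"],s["T"])])
    print(n,p.round(4),proj(p,t["K"],t["T"])-a)
P=np.array([[.656,.114],[.632,-.149],[.416,.136],[.389,-.123]])
yaw=np.mean([np.arctan2(*(P[i]-P[j])[::-1]) for i,j in((0,2),(1,3))]); y2=np.mean([np.arctan2(-(P[i]-P[j])[0],(P[i]-P[j])[1]) for i,j in((0,1),(2,3))])
yaw=(yaw+y2)/2;R=np.array([[np.cos(yaw),-np.sin(yaw)],[np.sin(yaw),np.cos(yaw)]])
o=P.mean(0)-R@[.02,-.085]
print("yaw",yaw,y2,"o",o)
for n,q in(("knob",(0,-.12)),("piv",(0,.045)),("h0",(.14*np.sin(.3),.045+.14*np.cos(.3))),("h.6",(-.14*np.sin(.3),.045+.14*np.cos(.3)))): print(n,o+R@q)
for p in((222,190),):print("vb",atz(p,t["K"],t["T"],.05))
E
```

```text
htop [0.5708 0.2528 0.1596] [-0.10566235  0.11640454]
hfoot [0.5713 0.2521 0.0789] [-0.79129868  0.89514995]
piv [0.5161 0.126  0.0875] [ 0.30981341 -0.39764246]
knobtop [ 0.5    -0.0388  0.1261] [ 0.01933789 -0.02838502]
yaw -0.09821904675187138 -0.09743730954698293 o [0.51168159 0.08105156]
knob [ 0.49991425 -0.03837009]
piv [0.51609435 0.12583467]
h0 [0.57038318 0.2548801 ]
h.6 [0.48803632 0.26299424]
vb [0.63412059 0.20233998 0.05      ]
```

Call:
{"op": "move_arm", "data": {"increments": [[1,0,0,0,0,0,0.14],[1,0,0,0,0,0,0.14],[1,0,0,0,0,0,0.14],[1,0,0,0,0,0,0.14],[1,0,0,0,0,0,0.14],[1,0,0,0,0,0,0.14],[1,0,0,0,0,0,0.14],[1,0,0,0,0,0,0.14],[1,0,0,0,0,0,0.14],[1,0,0,0,0,0,0.14],[1,0,0,0,0,0,0.136],[1,0,0,0,0,0,0]], "force": 40}}

```text
time_s: 1.8
ee_pos: [0.2317, 0.4988, 0.2055]
eef_rot: [-3.142, -0.0, 1.169]
force: [0.0, 0.0, 0.5]
grip_width: 0.0939
grip_force: 0.0
```

Call:
{"op": "move_arm", "data": {"increments": [[1,-0.1,0.4,0,0,0,0],[1,-0.1,0.45,0,0,0,0],[1,-0.1,0.5,0,0,0,0],[1,-0.12,0.5,0,0,0,0],[1,-0.12,0.5,0,0,0,0],[1,-0.12,0.5,0,0,0,0],[1,-0.12,0.5,0,0,0,0],[1,-0.12,0.5,0,0,0,0],[1,-0.12,0.5,0,0,0,0],[1,-0.12,0.5,0,0,0,0],[1,-0.12,0.5,0,0,0,0],[1,-0.12,0.5,0,0,0,0],[1,-0.1,0.5,0,0,0,0],[1,-0.1,0.5,0,0,0,0],[1,-0.1,0.5,0,0,0,0],[1,-0.1,0.4,0,0,0,0],[1,-0.1,0.4,0,0,0,0],[1,-0.02,0.1,0,0,0,0],[1,0,0,0,0,0,0],[1,0,0,0,0,0,0]]}}

```text
time_s: 3.8
ee_pos: [0.5741, 0.2512, 0.2054]
eef_rot: [-3.141, -0.0, 1.172]
force: [0.3, -1.2, 0.3]
grip_width: 0.0939
grip_force: 0.0
```

```bash
cat >> h.py <<'E'
from scipy.spatial.transform import Rotation as Ro
def wrist(name=None):
    o=ctrl.get_obs();c=ctrl.camera("wrist");G=np.eye(4);G[:3,:3]=Ro.from_euler("xyz",o["eef_rot"]).as_matrix();G[:3,3]=o["ee_pos"]
    if name: cv2.imwrite(f"pics/{name}.png",c["color"])
    return c,np.array(c["K"]),G@np.array(c["tool_from_camera"]),o
E
python3 - <<'E'
from h import *
c,K,T,o=wrist("w1")
for n in("lever_grip",):
    for r in ctrl.cut_out(n,c)[:2]: print(n,r["conf"],r["centre"],r["mask"].sum())
print("pred top",proj([.5708,.2533,.164],K,T),"foot",proj([.5708,.2533,.084],K,T),"piv",proj([.516,.126,.0875],K,T))
E
```

```text
lever_grip 0.56 [237.4, 320.3] 2624
pred top [314.14460598 216.32495156] foot [315.68472829 191.16131951] piv [315.2546371  306.61580071]
```

View pics/w1.png

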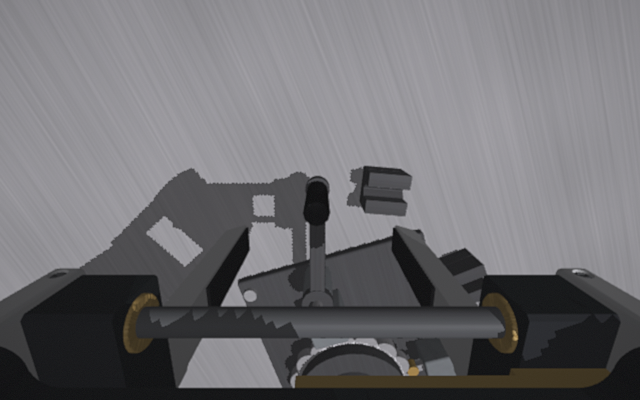

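The wrist view shows the handle at about (317,185–212), within 3 px of prediction and between the fingers. I'll descend and grip.

Call:
{"op": "move_arm", "data": {"increments": [[1,0.02,-0.06,0.1,0,0,0],[1,0,0,0.22,0,0,0],[1,0,0,0.22,0,0,0],[1,0,0,0.22,0,0,0],[1,0,0,0.22,0,0,0],[1,0,0,0.22,0,0,0],[1,0,0,0.22,0,0,0],[1,0,0,0.16,0,0,0],[1,0,0,0.1,0,0,0],[1,0,0,0,0,0,0],[0,0,0,0,0,0,0],[0,0,0,0,0,0,0],[0,0,0,0,0,0,0],[0,0,0,0,0,0,0],[0,0,0,0,0,0,0],[0,0,0,0,0,0,0]], "force": 30}}

```text
time_s: 5.5
ee_pos: [0.5723, 0.2528, 0.1215]
eef_rot: [3.142, -0.0, 1.171]
force: [-0.4, 0.5, 0.1]
grip_width: 0.0497
grip_force: 0.0
```

Call:
{"op": "move_arm", "data": {"increments": [[0,0,0,0,0,0,0],[0,0,0,0,0,0,0],[0,0,0,0,0,0,0],[0,0,0,0,0,0,0],[0,0,0,0,0,0,0],[0,0,0,0,0,0,0],[0,0,0,0,0,0,0]]}}

```text
time_s: 6.2
ee_pos: [0.5715, 0.2531, 0.1214]
eef_rot: [-3.14, 0.0, 1.171]
force: [-5.3, 2.6, 2.4]
grip_width: 0.0214
grip_force: 30.0
```

Call:
{"op": "move_arm", "data": {"increments": [[0,-0.0013,-0.084,0,0,0,-0.03],[0,-0.0013,-0.084,0,0,0,-0.03],[0,-0.0013,-0.084,0,0,0,-0.03],[0,-0.0013,-0.084,0,0,0,-0.03],[0,-0.0013,-0.084,0,0,0,-0.03],[0,-0.0013,-0.084,0,0,0,-0.03],[0,-0.0013,-0.084,0,0,0,-0.03],[0,-0.0013,-0.084,0,0,0,-0.03],[0,-0.0013,-0.084,0,0,0,-0.03],[0,-0.0013,-0.084,0,0,0,-0.03],[0,-0.0013,-0.084,0,0,0,-0.03],[0,-0.0013,-0.084,0,0,0,-0.03],[0,-0.0013,-0.084,0,0,0,-0.03],[0,-0.0013,-0.084,0,0,0,-0.03],[0,-0.0013,-0.084,0,0,0,-0.03],[0,-0.0013,-0.084,0,0,0,-0.03],[0,-0.0013,-0.084,0,0,0,-0.03],[0,-0.0013,-0.084,0,0,0,-0.03],[0,0,0,0,0,0,0],[0,0,0,0,0,0,0]], "force": 40}}

```text
time_s: 8.2
ee_pos: [0.4984, 0.2629, 0.1215]
eef_rot: [3.14, -0.001, 1.713]
force: [7.3, 3.9, -6.0]
grip_width: 0.0214
grip_force: 40.0
```

```bash
cat >> h.py <<'E'
def lev(p): return np.arctan2(p[1]-.126,p[0]-.516),np.hypot(p[1]-.126,p[0]-.516)
E
python3 -c "
from h import *
o=ctrl.get_obs();print(o['ee_pos'],o['force'],lev(o['ee_pos']),lev(o['ee_pos'])[0]-lev([.5715,.2531])[0])"
```

```text
[0.49836553 0.26292044 0.12145007] [ 7.28340694  3.94795794 -5.96631406] (np.float64(1.698884776121778), np.float64(0.1380513722059295)) 0.5397970207616629
```

Call:
{"op": "move_arm", "data": {"increments": [[0,-0.001,-0.056,0,0,0,-0.02],[0,-0.001,-0.056,0,0,0,-0.02],[0,-0.001,-0.042,0,0,0,-0.015],[0,0,0,0,0,0,0],[0,0,0,0,0,0,0],[0,0,0,0,0,0,0]]}}

```text
time_s: 8.8
ee_pos: [0.4908, 0.2617, 0.1214]
eef_rot: [3.14, -0.001, 1.767]
force: [7.3, 5.0, -5.0]
grip_width: 0.0217
grip_force: 40.0
```

Call:
{"op": "move_arm", "data": {"increments": [[0,0,-0.042,0,0,0,-0.015],[0,0,-0.042,0,0,0,-0.01],[0,0,0,0,0,0,0],[0,0,0,0,0,0,0]]}}

```text
time_s: 9.2
ee_pos: [0.4891, 0.2613, 0.1215]
eef_rot: [3.134, -0.002, 1.792]
force: [29.9, 12.2, -17.1]
grip_width: 0.0211
grip_force: 40.0
```

The jump to 30 N shows the lever is on its end stop. Now I'll ease it back.

Call:
{"op": "move_arm", "data": {"increments": [[0,0,0.042,0,0,0,0.015],[0,0,0.042,0,0,0,0.015],[0,-0.0013,0.084,0,0,0,0.03],[0,-0.0013,0.084,0,0,0,0.03],[0,-0.0013,0.084,0,0,0,0.03],[0,-0.0013,0.084,0,0,0,0.03],[0,-0.0013,0.084,0,0,0,0.03],[0,-0.0013,0.084,0,0,0,0.03],[0,-0.0013,0.084,0,0,0,0.03],[0,-0.0013,0.084,0,0,0,0.03],[0,-0.0013,0.084,0,0,0,0.03],[0,-0.0013,0.084,0,0,0,0.03],[0,-0.0013,0.084,0,0,0,0.03],[0,-0.0013,0.084,0,0,0,0.03],[0,-0.0013,0.084,0,0,0,0.03],[0,-0.0013,0.084,0,0,0,0.03],[0,-0.0013,0.084,0,0,0,0.03],[0,-0.0013,0.084,0,0,0,0.03],[0,-0.0013,0.084,0,0,0,0.03],[0,-0.0013,0.084,0,0,0,0.03]]}}

```text
time_s: 11.2
ee_pos: [0.5653, 0.2556, 0.1215]
eef_rot: [3.141, -0.001, 1.221]
force: [5.8, 3.5, -3.3]
grip_width: 0.021
grip_force: 40.0
```

Call:
{"op": "move_arm", "data": {"increments": [[0,-0.0013,0.084,0,0,0,0.03],[0,-0.0013,0.056,0,0,0,0.02],[0,0,0.028,0,0,0,0.01],[0,0,0,0,0,0,0],[0,0,0,0,0,0,0],[0,0,0,0,0,0,0]]}}

```text
time_s: 11.8
ee_pos: [0.5716, 0.253, 0.1214]
eef_rot: [-3.139, -0.0, 1.163]
force: [-6.4, 6.1, 2.3]
grip_width: 0.0214
grip_force: 40.0
```

Call:
{"op": "move_arm", "data": {"increments": [[1,0,0,0,0,0,0],[1,0,0,0,0,0,0],[1,0,0,0,0,0,0],[1,0,0,0,0,0,0],[1,0,0,0,0,0,0],[1,0,0,0,0,0,0],[1,0,0,0,0,0,0],[1,0,0,0,0,0,0],[1,0,0,0,0,0,0],[1,0,0,0,0,0,0],[1,0,0,-0.15,0,0,0],[1,0,0,-0.25,0,0,0],[1,0,0,-0.25,0,0,0],[1,0,0,-0.25,0,0,0],[1,0,0,-0.25,0,0,0],[1,0,0,-0.25,0,0,0],[1,0,0,-0.25,0,0,0],[1,0,0,-0.15,0,0,0],[1,0,0,0,0,0,0]]}}

```text
time_s: 13.7
ee_pos: [0.5732, 0.2521, 0.2127]
eef_rot: [3.14, -0.001, 1.161]
force: [0.7, -0.1, -0.7]
grip_width: 0.0941
grip_force: 0.0
```

Call:
{"op": "move_arm", "data": {"increments": [[1,-0.2,0.03,0,0,0,0],[1,-0.4,0.07,0,0,0,0],[1,-0.4,0.07,0,0,0,0],[1,-0.4,0.07,0,0,0,0],[1,-0.4,0.07,0,0,0,0],[1,-0.4,0.07,0,0,0,0],[1,-0.4,0.07,0,0,0,0],[1,-0.4,0.07,0,0,0,0],[1,-0.4,0.07,0,0,0,0],[1,-0.4,0.07,0,0,0,0],[1,-0.4,0.07,0,0,0,0],[1,-0.4,0.07,0,0,0,0],[1,-0.4,0.06,0,0,0,0],[1,-0.4,0.06,0,0,0,0],[1,-0.4,0.06,0,0,0,0],[1,-0.1,0.06,0,0,0,0],[1,-0.02,0,0,0,0,0],[1,0,0,0,0,0,0],[1,0,0,0,0,0,0]]}}

```text
time_s: 15.6
ee_pos: [0.5026, -0.0396, 0.2113]
eef_rot: [-3.141, 0.0, 1.162]
force: [-0.4, -0.1, -0.7]
grip_width: 0.094
grip_force: 0.0
```

```bash
python3 - <<'E'
from h import *
c,K,T,o=wrist("w2");print(o["ee_pos"],o["eef_rot"])
for r in ctrl.cut_out("index_knob",c)[:2]: print(r["conf"],r["centre"],r["mask"].sum())
print("pred top",proj([.5,-.0386,.128],K,T),"grip",proj([.5,-.0386,.114],K,T))
G=Ro.from_euler("xyz",o["eef_rot"]).as_matrix();print("need",G.T@(np.array([.5,-.0386,.097])-o["ee_pos"])/.05)
c=ctrl.camera("top")
for r in ctrl.cut_out("lever_grip",c)[:1]: print(r["conf"],r["centre"],r["mask"].sum())
E
```

```text
[ 0.5025675  -0.03960436  0.21127189] [-3.14129239e+00  1.44294060e-05  1.16153245e+00]
0.68 [197.0, 315.4] 1869
pred top [316.21300976 202.16842842] grip [316.40865299 198.075014  ]
need [-1.97275750e-03 -5.44163470e-02  2.28545432e+00]
```

View pics/w2.png

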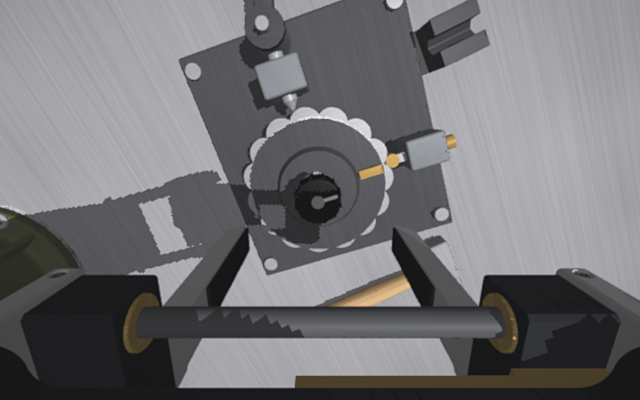

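The knob's top dot is at (318,203), within 2 px of prediction, and the brass block still points at the pawl, so the knob is at stop zero. I'll descend and grip.

Call:
{"op": "move_arm", "data": {"increments": [[1,0,-0.04,0.1,0,0,0],[1,0,0,0.24,0,0,0],[1,0,0,0.24,0,0,0],[1,0,0,0.24,0,0,0],[1,0,0,0.24,0,0,0],[1,0,0,0.24,0,0,0],[1,0,0,0.24,0,0,0],[1,0,0,0.24,0,0,0],[1,0,0,0.22,0,0,0],[1,0,0,0.18,0,0,0],[1,0,0,0.1,0,0,0],[1,0,0,0,0,0,0]]}}

```text
time_s: 17.0
ee_pos: [0.5005, -0.0394, 0.0968]
eef_rot: [-3.141, 0.0, 1.161]
force: [0.1, -0.4, -0.0]
grip_width: 0.0939
grip_force: 0.0
```

Call:
{"op": "move_arm", "data": {"increments": [[0,0,0,0,0,0,0],[0,0,0,0,0,0,0],[0,0,0,0,0,0,0],[0,0,0,0,0,0,0],[0,0,0,0,0,0,0],[0,0,0,0,0,0,0],[0,0,0,0,0,0,0],[0,0,0,0,0,0,0],[0,0,0,0,0,0,0],[0,0,0,0,0,0,0],[0,0,0,0,0,0,0]], "force": 50}}

```text
time_s: 18.1
ee_pos: [0.5002, -0.0392, 0.0974]
eef_rot: [-3.14, 0.0, 1.161]
force: [-4.7, 1.8, 3.5]
grip_width: 0.0431
grip_force: 50.0
```

Call:
{"op": "move_arm", "data": {"increments": [[0,0,0,0,0,0,0.04],[0,0,0,0,0,0,0.07],[0,0,0,0,0,0,0.07],[0,0,0,0,0,0,0.07],[0,0,0,0,0,0,0.07],[0,0,0,0,0,0,0.07],[0,0,0,0,0,0,0.07],[0,0,0,0,0,0,0.07],[0,0,0,0,0,0,0.07],[0,0,0,0,0,0,0.07],[0,0,0,0,0,0,0.07],[0,0,0,0,0,0,0.07],[0,0,0,0,0,0,0.07],[0,0,0,0,0,0,0.07],[0,0,0,0,0,0,0.07],[0,0,0,0,0,0,0.07],[0,0,0,0,0,0,0.07],[0,0,0,0,0,0,0.05],[0,0,0,0,0,0,0],[0,0,0,0,0,0,0]]}}

```text
time_s: 20.1
ee_pos: [0.4995, -0.0382, 0.0974]
eef_rot: [-3.14, 0.003, -0.049]
force: [-10.0, 11.2, 8.5]
grip_width: 0.0432
grip_force: 50.0
```

```bash
python3 - <<'E'
from h import *
o=ctrl.get_obs();print(o["eef_rot"],o["moment"],o["force"],o["qpos"][5])
f=np.load("top.npz");K,T=f["K"],f["T"]
s=ctrl.camera("scene");t=ctrl.camera("top")
cv2.imwrite("pics/e.png",np.hstack([cv2.resize(t["color"][190:290,270:370],(400,400),interpolation=2),cv2.resize(s["color"][140:240,320:420],(400,400),interpolation=2)]))
E
```

```text
[-3.13965312e+00  3.12366169e-03 -4.88990805e-02] [1.83771766 1.97477273 0.13745095] [-10.0268016   11.20199012   8.49485069] 1.468421788432641
```

View pics/e.png

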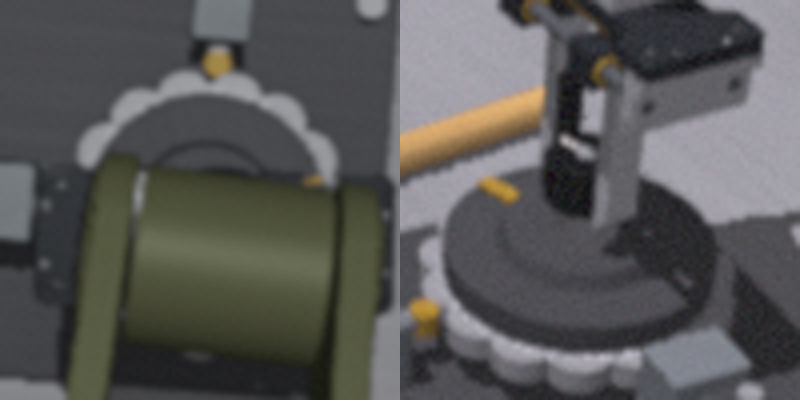

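```bash
python3 - <<'E'
from h import *
f=np.load("scene.npz")
for z in(.072,.076,.08):
    a=[]
    for p in((340.25,205.25),(344.75,187.5)):
        q=atz(p,f["K"],f["T"],z)-np.array([.5,-.0386,0]);a.append(np.arctan2(q[1],q[0]));print(q.round(4),np.hypot(*q[:2]).round(4))
    print(z,a[0]-a[1])
E
```

```text
[ 0.0592 -0.0072  0.072 ] 0.0597
[ 0.0161 -0.0586  0.072 ] 0.0607
0.072 1.1817496725822312
[ 0.0621 -0.0029  0.076 ] 0.0622
[ 0.0192 -0.0538  0.076 ] 0.0572
0.076 1.1820507314107285
[0.0649 0.0015 0.08  ] 0.065
[ 0.0224 -0.0491  0.08  ] 0.054
0.08 1.166775586203766
```

Call:
{"op": "move_arm", "data": {"increments": [[0,0,0,0,0,0,0.03],[0,0,0,0,0,0,0.03],[0,0,0,0,0,0,0],[0,0,0,0,0,0,0],[0,0,0,0,0,0,0],[0,0,0,0,0,0,0],[0,0,0,0,0,0,0]]}}

```text
time_s: 20.9
ee_pos: [0.4996, -0.0382, 0.0975]
eef_rot: [-3.14, 0.003, -0.108]
force: [-10.4, 10.0, 8.5]
grip_width: 0.0432
grip_force: 50.0
```

```bash
python3 - <<'E'
from h import *
o=ctrl.get_obs();print(o["eef_rot"],o["moment"],o["force"])
f=np.load("scene.npz")
s=ctrl.camera("scene")["color"]
s0=cv2.imread("pics/scene.png")
for im in(s0,s):
    h=cv2.cvtColor(im,cv2.COLOR_BGR2HSV);m=((h[...,0]>12)&(h[...,0]<32)&(h[...,1]>140)&(h[...,2]>70)).astype(np.uint8)
    n,_,st,ce=cv2.connectedComponentsWithStats(m)
    for i in range(1,n):
        if 325<ce[i][0]<400 and 170<ce[i][1]<215 and 8<st[i][4]<200:
            q=atz(ce[i],f["K"],f["T"],.073)-np.array([.5,-.0386,0]);print(ce[i],st[i][4],np.hypot(*q[:2]),np.arctan2(q[1],q[0]))
cv2.imwrite("pics/e2.png",cv2.resize(s[100:300,260:460],(600,600),interpolation=2))
E
```

```text
[-3.13984557  0.00316106 -0.1084439 ] [1.97393976 2.02491768 0.32826037] [-10.3610582   10.00956228   8.49756701]
[339.72222222 205.        ] 36 0.0609470299132238 -0.12208614411945148
[345.5 186.5] 26 0.06135687138935762 -1.3525714242433806
```

View pics/e2.png

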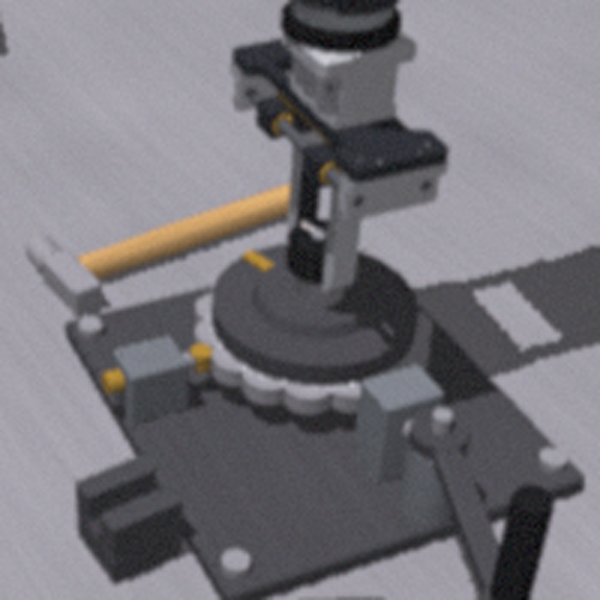

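The knob measures about 1.23–1.27 rad: the brass block is at bearing -1.353, where -1.355 is expected. The lever is home and the grip is holding at 50 N. Handing in.

```bash
python3 -c "
from station import ctrl
print(ctrl.hand_in())"
```

```text
the job is handed in; nothing more can be done
None
```

I pulled the lever to its end stop, eased it home over about two seconds, then turned the knob to the third stop (about 1.25 rad measured) and handed in still gripping it at 50 N; the hand-in returned no verdict.

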